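# Leave a sample tile overhanging its plinth

## Task

So that visitors can pick up the flat sample tile, push it along its low wooden plinth toward the plinth's front end (the short end at the table's left edge, beside the green cabinet) until the tile's front overhangs that end by 30 mm and runs parallel to it. Only slide it with the fingertips or the outside of the fingers: do not grip, lift or tip it. Leave the other things on the table where they are, and finish clear of the tile.

Things in the scene. Friction and masses are not known exactly. Their poses are not given: they have to be found in the camera images.
- plinth: Low wooden display plinth, fixed to the table near its left edge: 100 mm wide (its x), 170 mm long (its y), 25 mm high. Origin: centre of its underside, on the table; z up. Its front is the short end at +y, which faces off the table to the robot's left; it stands turned up to 0.2 rad. Beside it, from x = 0.44 m on, stands a green drawer cabinet 220 mm high: keep the gripper clear of it.
- plinth_edge (a point): Middle of the plinth's upper front edge, 85 mm ahead (+y) of the plinth's origin and 25 mm above it, with the plinth's axes: +y points out over the edge, x runs along it. (A tall red builder's square stands upright on the table to the left of the robot's base, in the plane y = 0.12 to 0.18 m, x up to 0.34 m: pass above or around it.)
- facing_tile: Loose flat clay tile, plain rectangle, lying on the plinth: 80 mm wide (its x), 100 mm long (its y), 12 mm thick, about 0.21 kg. Origin: centre of its underside (25 mm above the table); z up. Its front end (+y) starts 5 to 25 mm inside the plinth's front edge, turned up to 0.2 rad on the plinth. The plinth behind its rear (-y) end is bare, so fingertips can come down there and push.
- tile_front (a point): Middle of the tile's lower front edge, 50 mm ahead (+y) of the tile's origin, with the tile's axes. When the job is done it lies 30 mm beyond the plinth's front edge.
- tealight_0: Small round grey concrete cup, 57 mm across, 60 mm high, bystander standing by the cabinet's drawers; origin at the centre of its underside.
- tealight_1: Another such cup, 57 mm across, 58 mm high, bystander to the right of the plinth; origin at the centre of its underside.
- marker_1: White marker pen with a red cap, lying, 17x136x17 mm, bystander to the right of the cabinet; origin below its middle, length along its y.

How it is judged (in metres and radians):
At the end, for the whole second after the job is handed in: The tile lies flat and at rest on the plinth, the middle of its front edge 24 to 36 mm beyond the plinth's front edge and within 45 mm of its middle sideways, parallel to it within 0.07 rad (4 degrees) (y of tile_front in the frame of plinth_edge between 0.024 and 0.036 m and angle between the x axis of facing_tile and the x axis of plinth, either way round below 0.07 rad and height (world z) of facing_tile between 0.022 and 0.029 m and x of tile_front in the frame of plinth_edge between -0.045 and 0.045 m and angle between facing_tile's own z axis and vertical below 0.04 rad and linear speed of facing_tile below 0.01 m/s); the robot touches nothing.
It fails at once if the tile is lifted more than 10 mm, or falls (height (world z) of facing_tile above 0.035 m or height (world z) of facing_tile below 0.015 m).
It fails at once if the tile is tipped by more than 0.12 rad (angle between facing_tile's own z axis and vertical above 0.12 rad).
It fails at once if a bystander is moved by more than 25 mm (distance of any of tealight_0, tealight_1, marker_1 from where it was at the start of the episode above 0.025 m).
It also fails if it takes over 40 s, if anything falls off the work surface, if the arm or the gripper's body presses on something with over 40 N, if the wrist force passes 120 N, or if a joint passes its speed limit or range.

## Robot

A 7-joint arm with a two-finger parallel gripper is mounted at the origin on the work surface; the furniture and walls round the work are solid. World frame = base frame: x ahead of the robot, y to its left, z up, the work surface at z = 0. Lengths are in mm, angles in degrees, forces in N, time in s.
With the tool pointing down it reaches from about 400 to 900 mm from the base axis. Payload 5.5 kg.
Tool frame: the origin (TCP) lies at the very end of the fingers, on their centre line; the grasp point (between the pads) lies 19 mm behind it; z points along the fingers, y is the direction in which the jaws open and shut (so a half turn about z gives the same grasp; the last joint's range is limited). The gripper opens to 85 mm and grips with 20 to 120 N. Pads are 22 mm wide; open, the fingers measure 114 mm over their backs; the gripper's body (76 mm by 85 mm) begins 54 mm behind the grasp point. The pads swing forward as they close: fully open they stand 13 mm farther back than shut.
Start: joints at [78.392, 28.699, -24.465, 88.831, 12.651, 65.22, -12.049], TCP at [291.971, -580.735, 231.31] pointing down, gripper open.
Joint ranges: [-164.97, 164.97], [-17.58, 116.51], [-87.97, 89.64], [11.32, 138.91], [-80.73, 260.73], [10.89, 115.49], [-147.41, 147.41]. Speed limits (degrees/s): [147.25, 147.25, 180, 180, 180, 180, 180].

## Interface

Orientations are given as [roll, pitch, yaw] about the fixed x, y, z axes, in that order (R = Rz(yaw) Ry(pitch) Rx(roll)).
In Python, from bench import r, viewer gives the robot as it stands.
- The arm moves only by the shell command python3 -m pendant 'ROWS' [OPENING]. ROWS is JSON, a list of rows, each a list of 2 entries, a list of its own where there are three numbers: the shift along the tool's x, y, z in mm, then the turn, a rotation vector about the tool's x, y, z in rad. In form: [[[x, y, z], [rx, ry, rz]], ...]. A call has 1 to 12 rows; each row is the pose to reach, as a shift and turn from the pose commanded when the call began, along the tool's axes at that moment; what a row does not reach only later rows make up. A row lasts 1/12 s, in which the tool goes at most 41.7 mm and 7.16 degrees, less where a joint would pass 70% of its speed; a pose out of reach is approached as far as the arm can. A call with a gripper value outside its range is refused whole. OPENING is the finger opening in mm, from 0 to 85.4, set as the call begins (- or left out, the last holds). The fingers move at their own pace and stop on an object; the grip force is fixed at half the most. Time passes only in rows, so rows that repeat a pose let the fingers close. It gives the time, the measured TCP pose, the force and the opening at its end, in the units of the state.
- r.state(): the state, without advancing time (a new reading comes with each control period).
- viewer.read_camera(name): name is "scene" or "top"; returns the picture (384x512x3 uint8, blue, green, red); there is no depth.
- viewer.camera_model(name): a dict with "mtx" (3x3 intrinsics, pixels), "k1" (the pictures are not rectified: a ray, as slopes to the right and down, at radius r is drawn at 1 + k1 r^2 times it, then the intrinsics apply), "rvec" (rotation vector, rad) and "tvec" (3), from world to camera coordinates, as OpenCV has them. Camera axes: x right, y down, z forward; pixel columns grow to the right and rows downward; lengths in mm; the calibration is good to about 2 mm. A picture is of the moment at which its call begins. camera_model takes no time and is no camera call.
- r.sign_off(): hands the job in, once; it reports no verdict.
The state is a dict: "time_s": time; "joints": joint angles; "qvel": joint speeds; "tau": joint torques, N m; "ee_pos": TCP position; "tcp_rot": TCP orientation; "force": force on the tool from outside, world axes, zero at the start; "ft_torque": the same for the moment, N m; "gripper_width": opening from 0.0 (shut) to 1.0 (fully open).
Only numpy, scipy, OpenCV 4.12 (cv2) and the standard library are available. Lean on these libraries where they do the work, as an engineer would, in place of code of your own. Each camera call takes 0.05 s, during which the arm holds its last target.

## Working session

There is one attempt and no reset: what is moved stays moved. The work goes in short steps, Python scripts to look and compute and a shell command to move; the robot and the scene stay as the last step left them, time stands still between calls to the robot, and variables do not carry over. Pictures are saved under pics/ and viewed, and the job is handed in when it is done.

```bash
ls; mkdir -p pics; python3 - <<'E'
from bench import r, viewer
import cv2
print(r.state())
for n in("scene","top"):
    cv2.imwrite(f"pics/{n}0.png",viewer.read_camera(n)); print(n,viewer.camera_model(n))
E
```

```text
pics
{'time_s': 0.0, 'joints': array([ 78.39137072,  28.75435022, -24.45450769,  88.89250184,
        12.65110805,  65.22079189, -12.04793324]), 'qvel': array([ 0.10761842, -0.05620604, -0.11158098,  0.05794808, -0.00161422,
       -0.00733688,  0.00225342]), 'tau': array([ 4.63766501e-04, -5.69531929e+01, -5.81618965e+00, -2.80934572e+01,
        1.07320072e-02,  1.21040628e-02, -2.25729588e-05]), 'ee_pos': array([ 291.59577085, -580.12820401,  230.24774996]), 'tcp_rot': array([-1.79886132e+02, -3.99166740e-03,  2.66946920e+01]), 'force': array([-0.74149584,  0.54276045,  0.43639478]), 'ft_torque': array([-0.000988  , -0.03360677,  0.01888456]), 'gripper_width': 1.0010517717258027}
scene {'mtx': array([[482.5200715 ,   0.        , 262.7650604 ],
       [  0.        , 482.5200715 , 193.15069481],
       [  0.        ,   0.        ,   1.        ]]), 'k1': -0.18083098255831798, 'rvec': array([ 1.06851732, -2.10853803,  1.27777421]), 'tvec': array([486.66218486, 182.82694904, 769.56784514])}
top {'mtx': array([[367.17137022,   0.        , 253.36574748],
       [  0.        , 367.17137022, 192.44467593],
       [  0.        ,   0.        ,   1.        ]]), 'k1': -0.018799347258441804, 'rvec': array([ 2.15787342, -2.12502715,  0.15725923]), 'tvec': array([230.17677638, 493.89146844, 816.19109558])}
```

View pics/scene0.png

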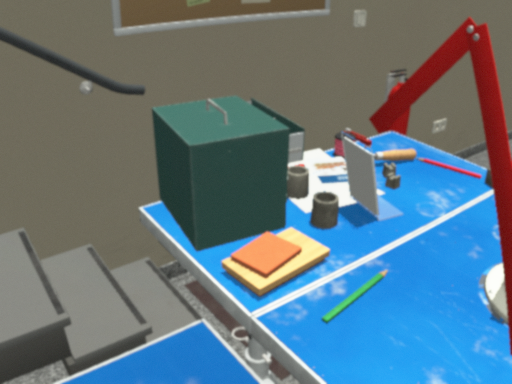

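View pics/top0.png

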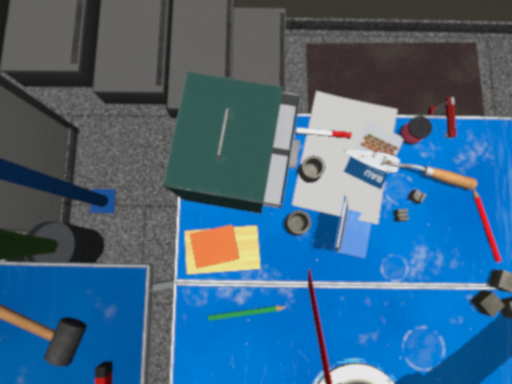

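The top view shows the tile (orange, about (214,245)) on the yellow plinth (about (222,249)). The cabinet is above them, a cup is at (297,223), and the red square runs from (310,270) downwards. Next I segment these and measure.

```bash
cat > h.py <<'E'
import numpy as np, cv2
from bench import r, viewer
def ray(n,uv):
    m=viewer.camera_model(n);K=m["mtx"];k=m["k1"]
    p=cv2.undistortPoints(np.array(uv,float).reshape(-1,1,2),K,np.array([k,0,0,0.])).reshape(-1,2)
    R=cv2.Rodrigues(m["rvec"])[0]
    return (-R.T@m["tvec"]),(np.c_[p,np.ones(len(p))]@R)
def toz(n,uv,z):
    c,d=ray(n,uv); return c+d*((z-c[2])/d[:,2])[:,None]
def proj(n,P):
    m=viewer.camera_model(n)
    return cv2.projectPoints(np.array(P,float).reshape(-1,1,3),m["rvec"],m["tvec"],m["mtx"],np.array([m["k1"],0,0,0.]))[0].reshape(-1,2)
def rect(x,y,a,w,l,z):
    c,s=np.cos(a),np.sin(a)
    return np.array([[x+c*u-s*v,y+s*u+c*v,z] for u,v in((w/2,l/2),(-w/2,l/2),(-w/2,-l/2),(w/2,-l/2))])
def masks(n,im):
    h=cv2.cvtColor(im,cv2.COLOR_BGR2HSV)
    box=np.zeros(im.shape[:2],np.uint8)
    if n=="top": box[215:285,178:270]=1
    else: box[220:300,215:335]=1
    t=cv2.inRange(h,(5,120,100),(13,255,255))*box
    p=cv2.inRange(h,(14,70,100),(32,255,255))*box
    return t,p
E
python3 - <<'E'
from h import *
for n in("top","scene"):
    im=cv2.imread(f"pics/{n}0.png"); t,p=masks(n,im)
    print(n,(t>0).sum(),(p>0).sum())
    h=cv2.cvtColor(im,cv2.COLOR_BGR2HSV)
    y0,x0=(210,170) if n=="top" else (220,210)
    o=cv2.resize(im[y0:y0+80,x0:x0+125],None,fx=6,fy=6,interpolation=cv2.INTER_CUBIC)
    for m,c in((t,(255,0,255)),(t|p,(255,255,0))):
        mm=cv2.resize(m[y0:y0+80,x0:x0+125],None,fx=6,fy=6,interpolation=0)
        cs=cv2.findContours(mm,0,1)[0]; cv2.drawContours(o,cs,-1,c,1)
    cv2.imwrite(f"pics/m_{n}.png",o)
    if n=="top":
        for m,z in((t,37),(t|p,25)):
            c=max(cv2.findContours(m,0,1)[0],key=cv2.contourArea)
            P=toz(n,c.reshape(-1,2),z)[:,:2].astype(np.float32)
            print(cv2.minAreaRect(P))
E
```

```text
top 1455 1581
((366.2633972167969, 325.4373474121094), (77.85652923583984, 97.56562042236328), 13.272714614868164)
((361.0485534667969, 308.9176940917969), (99.97976684570312, 166.2278594970703), 5.253349304199219)
scene 1673 2218
```

View pics/m_top.png

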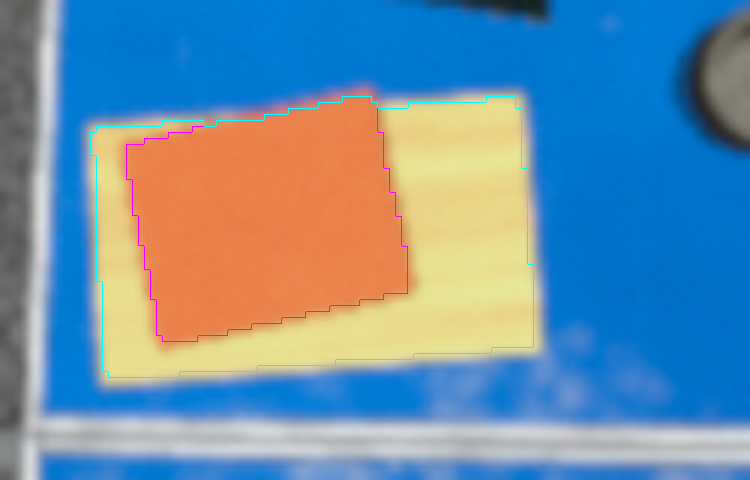

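View pics/m_scene.png

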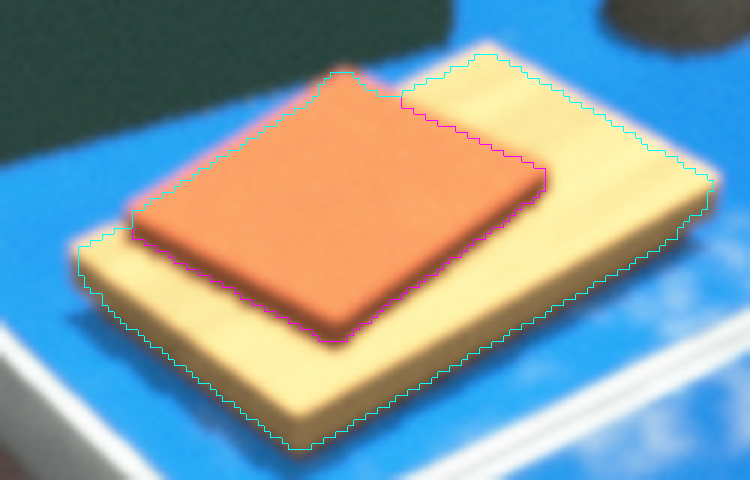

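```bash
cat >> h.py <<'E'
from scipy.optimize import least_squares
from scipy.ndimage import map_coordinates
def edgefit(n,im,x,y,a,w,l,z,skip=(),rng=3.5,it=4,exclude=None):
    im=im.astype(float)
    p=np.array([x,y,a])
    for _ in range(it):
        C=rect(*p,w,l,z); pts=[];
        for e in range(4):
            if e in skip: continue
            A,B=C[e],C[(e+1)%4]
            nrm=(A+B)/2-C.mean(0); nrm/=np.linalg.norm(nrm)
            for s in np.linspace(.08,.92,30):
                P=A+(B-A)*s
                if exclude is not None and exclude(P): continue
                uv0,uv1=proj(n,[P,P+nrm*2]); d=(uv1-uv0); d/=np.linalg.norm(d)
                t=np.arange(-rng,rng+.01,.1)
                q=uv0+t[:,None]*d
                pr=np.stack([map_coordinates(im[:,:,k],[q[:,1],q[:,0]],order=1) for k in range(3)],1)
                g=np.linalg.norm(np.gradient(cv2.GaussianBlur(pr,(1,9),0),axis=0),axis=1)
                i=g.argmax()
                if g[i]<2 or i<3 or i>len(t)-4: continue
                wd=slice(max(0,i-8),i+9); ti=(g[wd]*t[wd]).sum()/g[wd].sum()
                pts.append((e,*toz(n,[uv0+ti*d],z)[0,:2]))
        pts=np.array(pts)
        def f(p,pts=pts):
            c,s=np.cos(p[2]),np.sin(p[2]); dx=pts[:,1]-p[0];dy=pts[:,2]-p[1]
            u=c*dx+s*dy; v=-s*dx+c*dy; e=pts[:,0]
            return np.where(e==0,v-l/2,np.where(e==1,-u-w/2,np.where(e==2,-v-l/2,u-w/2)))
        sol=least_squares(f,p,loss="soft_l1",f_scale=1.); p=sol.x
    res=f(p); 
    return p,[(round(float(np.mean(res[pts[:,0]==e])),2),int((pts[:,0]==e).sum())) for e in range(4) if (pts[:,0]==e).any()]
def rel(pl,t):
    tf=t[:2]+50*np.array([-np.sin(t[2]),np.cos(t[2])])
    pe=pl[:2]+85*np.array([-np.sin(pl[2]),np.cos(pl[2])])
    d=tf-pe;c,s=np.cos(pl[2]),np.sin(pl[2])
    return c*d[0]+s*d[1],-s*d[0]+c*d[1],t[2]-pl[2]
E
python3 - <<'E'
from h import *
im=cv2.imread("pics/top0.png"); sc=cv2.imread("pics/scene0.png")
t=edgefit("top",im,366,325,np.radians(13.3),80,100,37); print(t)
tt=t[0]
ex=lambda P: cv2.pointPolygonTest(rect(*tt,100,115,37)[:,:2].astype(np.float32),(float(P[0]),float(P[1])),False)>0
p=edgefit("top",im,361,309,np.radians(5.25),100,170,25,exclude=ex); print(p)
print("rel top",rel(p[0],t[0]))
ts=edgefit("scene",sc,*tt,80,100,37,rng=3); print(ts)
ps=edgefit("scene",sc,*p[0],100,170,25,exclude=ex,rng=3); print(ps, rel(ps[0],ts[0]))
for n,i in(("top",im),("scene",sc)):
    o=cv2.resize(i,None,fx=6,fy=6,interpolation=cv2.INTER_CUBIC)
    for R in(rect(*t[0],80,100,37),rect(*p[0],100,170,25)):
        q=(proj(n,R)+.5)*6; cv2.polylines(o,[q.round().astype(int)],True,(255,0,255),1)
    y0,x0=(210,170) if n=="top" else (220,210)
    cv2.imwrite(f"pics/f_{n}.png",o[y0*6:y0*6+480,x0*6:x0*6+750])
# others
print("cup1 top rim",toz("top",[[297,223]],58),"cup0",toz("top",[[312,168]],60))
print("cabinet corners",toz("top",[[164,188],[261,209]],220), "drawer front", toz("top",[[282,207],[298,96]],100))
print("table left edge",toz("top",[[177,240],[177,280]],0))
print("cabinet base scene",toz("scene",[[197,249],[143,205]],0))
E
```

```text
(array([3.66591565e+02, 3.25457508e+02, 2.20861930e-01]), [(0.4, 30), (0.78, 30), (0.39, 30), (1.96, 30)])
(array([3.58395205e+02, 3.08758600e+02, 9.98507739e-02]), [(0.74, 30), (0.17, 30), (0.75, 30), (0.83, 7)])
rel top (np.float64(3.784362794140894), np.float64(-19.566968061036327), np.float64(0.12101115656369768))
(array([3.63308692e+02, 3.29668330e+02, 2.28292593e-01]), [(0.26, 30), (1.39, 30), (0.16, 30), (0.98, 30)])Traceback (most recent call last):
  File "<stdin>", line 9, in <module>
  File "h.py", line 38, in edgefit
    uv0,uv1=proj(n,[P,P+nrm*2]); d=(uv1-uv0); d/=np.linalg.norm(d)
            ~~~~^^^^^^^^^^^^^^^
  File "h.py", line 11, in proj
    m=viewer.camera_model(n)
ValueError: time passes only in moves, steps and waits
```

camera_model objects to being called many times, so I'll cache it.

```bash
sed -i 's/m=viewer.camera_model(n)/m=cam(n)/' h.py; sed -i '2a import functools\n@functools.lru_cache(None)\ndef cam(n): return viewer.camera_model(n)' h.py
cat > a.py <<'E'
from h import *
im=cv2.imread("pics/top0.png"); sc=cv2.imread("pics/scene0.png")
t=edgefit("top",im,366,325,np.radians(13.3),80,100,37); print(t)
tt=t[0]
ex=lambda P: cv2.pointPolygonTest(rect(*tt,100,115,37)[:,:2].astype(np.float32),(float(P[0]),float(P[1])),False)>0
p=edgefit("top",im,361,309,np.radians(5.25),100,170,25,exclude=ex); print(p)
print("rel top",rel(p[0],t[0]))
ts=edgefit("scene",sc,*tt,80,100,37,rng=3); print(ts)
ps=edgefit("scene",sc,*p[0],100,170,25,exclude=ex,rng=3); print(ps, rel(ps[0],ts[0]))
for n,i in(("top",im),("scene",sc)):
    o=cv2.resize(i,None,fx=6,fy=6,interpolation=cv2.INTER_CUBIC)
    for R in(rect(*t[0],80,100,37),rect(*p[0],100,170,25)):
        q=(proj(n,R)+.5)*6; cv2.polylines(o,[q.round().astype(int)],True,(255,0,255),1)
    y0,x0=(210,170) if n=="top" else (220,210)
    cv2.imwrite(f"pics/f_{n}.png",o[y0*6:y0*6+480,x0*6:x0*6+750])
# others
print("cup1 top rim",toz("top",[[297,223]],58),"cup0",toz("top",[[312,168]],60))
print("cabinet corners",toz("top",[[164,188],[261,209]],220), "drawer front", toz("top",[[282,207],[298,96]],100))
print("table left edge",toz("top",[[177,240],[177,280]],0))
print("cabinet base scene",toz("scene",[[197,249],[143,205]],0))
E
python3 a.py
```

```text
(array([3.66591565e+02, 3.25457508e+02, 2.20861930e-01]), [(0.4, 30), (0.78, 30), (0.39, 30), (1.96, 30)])
(array([3.58395205e+02, 3.08758600e+02, 9.98507739e-02]), [(0.74, 30), (0.17, 30), (0.75, 30), (0.83, 7)])
rel top (np.float64(3.784362794140894), np.float64(-19.566968061036327), np.float64(0.12101115656369768))
(array([3.63308692e+02, 3.29668330e+02, 2.28292593e-01]), [(0.26, 30), (1.39, 30), (0.16, 30), (0.98, 30)])
(array([3.55736106e+02, 3.11081824e+02, 9.02835511e-02]), [(1.08, 30), (0.2, 30), (1.06, 30), (1.85, 7)]) (np.float64(2.3389530824401024), np.float64(-17.647351526356893), np.float64(0.1380090422899739))
cup1 top rim [[419.44478032 138.79211564  58.        ]] cup0 [[545.45108265 104.43691063  60.        ]]
cabinet corners [[468.40610133 400.3751468  220.        ]
 [432.56458575 222.52977402 220.        ]] drawer front [[450.26520586 175.65501713 100.        ]
 [701.33290872 140.61668662 100.        ]]
table left edge [[378.49805468 418.28736925   0.        ]
 [285.25650922 414.06241757   0.        ]]
cabinet base scene [[485.22749087 398.77478581   0.        ]
 [699.41229941 411.68342463   0.        ]]
```

View pics/f_top.png

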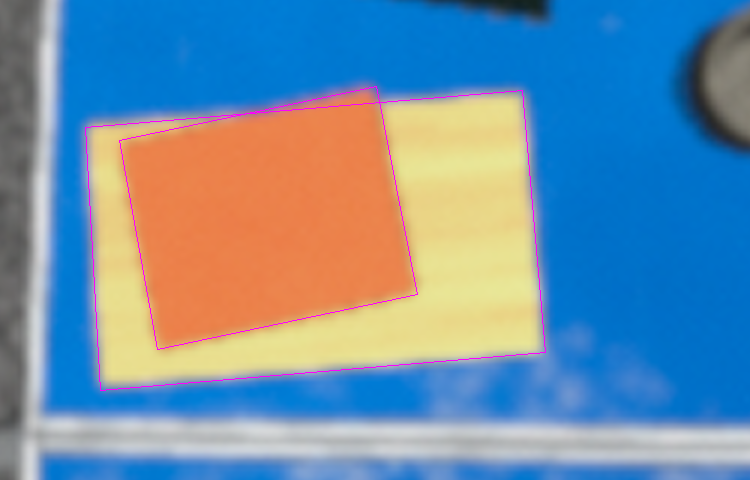

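View pics/f_scene.png

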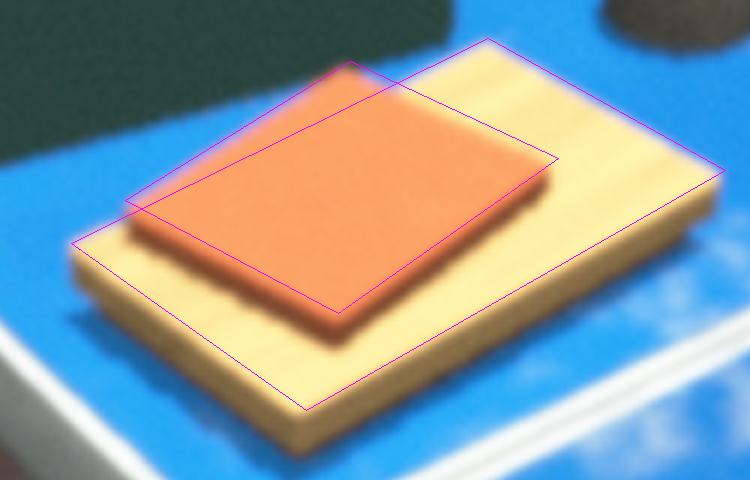

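```bash
python3 - <<'E'
from h import *
def toy(n,uv,y):
    c,d=ray(n,uv); return c+d*((y-c[1])/d[:,1])[:,None]
print(toy("scene",[[472,22],[375,120],[490,60],[510,340],[400,110]],150).round())
print(toy("top",[[309,271],[320,340],[328,383]],150).round())
print(toz("top",[[345,198],[340,248]],100).round())
E
python3 - <<'E'
import cv2
i=cv2.imread('pics/scene0.png')[0:384,300:512]; cv2.imwrite('pics/sq.png',cv2.resize(i,None,fx=1.55,fy=1.55,interpolation=2))
i=cv2.imread('pics/top0.png')[150:384,230:512]; cv2.imwrite('pics/sqt.png',cv2.resize(i,None,fx=2.5,fy=2.5,interpolation=2))
E
```

```text
[[161. 150. 439.]
 [309. 150. 256.]
 [126. 150. 396.]
 [-14. 150.   7.]
 [261. 150. 287.]]
[[329. 150. 313.]
 [250. 150. 403.]
 [216. 150. 452.]]
[[472.  40. 100.]
 [365.  53. 100.]]
```

View pics/sq.png

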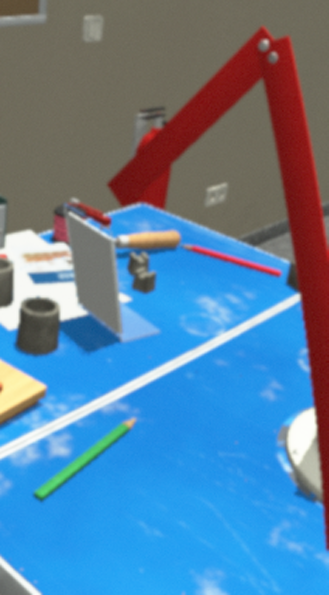

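View pics/sqt.png

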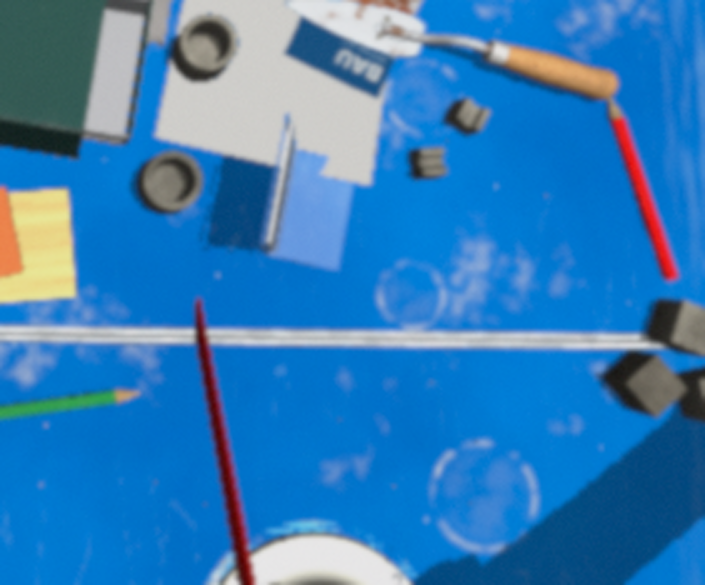

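The two pieces' sizes agree with the given ones within 2–3 mm. The tile's front is about 19 mm inside the plinth edge, and it is turned about +0.12 rad relative to the plinth.

Plan: align the jaw direction with the plinth's x axis, set the fingers about 40 mm apart, and come down behind the tile. Then push along the plinth's +y so that the two fingers square the tile up. First I carry the hand high and around the red square.

```bash
cat >> h.py <<'E'
from scipy.spatial.transform import Rotation as Ro
def delta(cp,crpy,tp,trpy):
    A=Ro.from_euler("xyz",crpy,degrees=True);B=Ro.from_euler("xyz",trpy,degrees=True)
    print("shift",A.inv().apply(np.array(tp)-cp).round(2),"turn",(A.inv()*B).as_rotvec().round(4))
E
python3 -m pendant '[[[388,-175,-130],[0,0,-1.2]],[[388,-175,-130],[0,0,-1.2]],[[388,-175,-130],[0,0,-1.2]],[[388,-175,-130],[0,0,-1.2]],[[388,-175,-130],[0,0,-1.2]],[[388,-175,-130],[0,0,-1.2]],[[388,-175,-130],[0,0,-1.2]],[[388,-175,-130],[0,0,-1.2]],[[388,-175,-130],[0,0,-1.2]],[[388,-175,-130],[0,0,-1.2]],[[388,-175,-130],[0,0,-1.2]],[[388,-175,-130],[0,0,-1.2]]]' 40; python3 -c "
from h import *
s=r.state();print(s['joints'].round(),s['tcp_rot'])"
```

```text
time_s: 1.1
ee_pos: [564.6, -241.8, 363.6]
tcp_rot: [179.7, -0.1, 96.1]
force: [-0.1, 0.3, 0.2]
gripper_width: 0.468
[ 55.  24. -47.  84.  17.  80.  13.] [ 1.79678517e+02 -1.46416992e-01  9.60844443e+01]
```

```bash
python3 -m pendant '[[[200,-40,0],[0,0,0]],[[200,-40,0],[0,0,0]],[[200,-40,0],[0,0,0]],[[200,-40,0],[0,0,0]],[[200,-40,0],[0,0,0]],[[200,-40,0],[0,0,0]],[[200,-40,0],[0,0,0]]]'; python3 -c "
from h import *
s=r.state();print(s['joints'].round(),s['tcp_rot'])"
```

```text
time_s: 1.68
ee_pos: [500.5, -52.5, 361.6]
tcp_rot: [180.0, 0.1, 95.7]
force: [0.5, -0.6, -0.4]
gripper_width: 0.47
[ 50.  10. -54.  99.   9.  75.   1.] [1.79990081e+02 1.02793998e-01 9.57143173e+01]
```

```bash
python3 -m pendant '[[[210,-40,10],[0,0,0]],[[210,-40,10],[0,0,0]],[[210,-40,10],[0,0,0]],[[210,-40,10],[0,0,0]],[[210,-40,10],[0,0,0]],[[210,-40,10],[0,0,0]],[[210,-40,10],[0,0,0]]]'; python3 -c "
from h import *
s=r.state();print(s['joints'].round(),s['tcp_rot'],s['ee_pos'])
cv2.imwrite('pics/s1.png',viewer.read_camera('scene'))"
```

```text
time_s: 2.27
ee_pos: [440.9, 152.4, 351.4]
tcp_rot: [180.0, -0.0, 95.7]
force: [0.8, -0.2, -0.1]
gripper_width: 0.471
[ 36.   6. -63. 104.   6.  73. -22.] [ 1.79989571e+02 -2.12971349e-02  9.57082702e+01] [440.9077877  152.44593994 351.36207911]
```

View pics/s1.png

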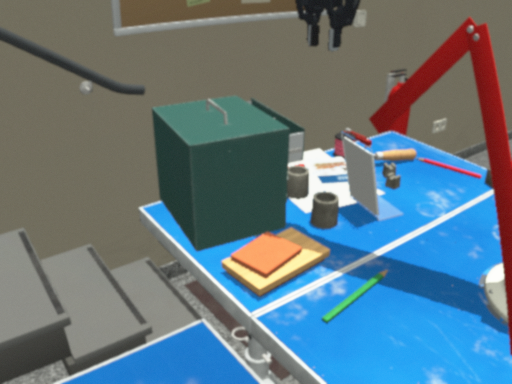

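The hand is high, right of the cabinet, in the picture's top centre at (328,25), and everything else is undisturbed. Next I move above the bare rear of the plinth.

```bash
python3 -m pendant '[[[35,-22,0],[0,0,0]],[[70,-45,0],[0,0,0]],[[101,-65,0],[0,0,0]],[[101,-65,50],[0,0,0]],[[101,-65,90],[0,0,0]],[[101,-65,120],[0,0,0]],[[101,-65,120],[0,0,0]]]'; python3 -c "
from h import *
s=r.state();print(s['joints'].round(),s['tcp_rot'],s['ee_pos'])
cv2.imwrite('pics/s2.png',viewer.read_camera('scene'))
cv2.imwrite('pics/t2.png',viewer.read_camera('top'))"
```

```text
time_s: 2.9
ee_pos: [364.9, 239.7, 225.2]
tcp_rot: [-179.3, 0.2, 95.2]
force: [-0.7, -0.9, 0.4]
gripper_width: 0.468
[ 22.  14. -66. 117.  15.  59. -46.] [-1.79332478e+02  1.78459825e-01  9.52390796e+01] [364.88375502 239.69008803 225.15325173]
```

View pics/s2.png

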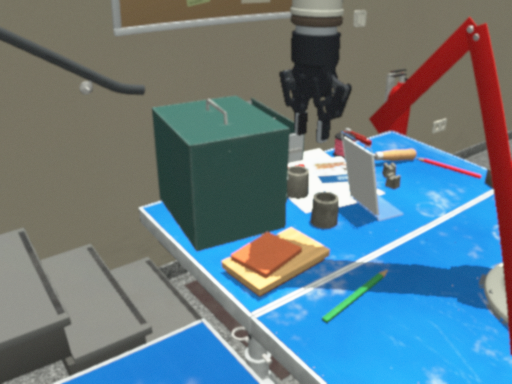

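View pics/t2.png

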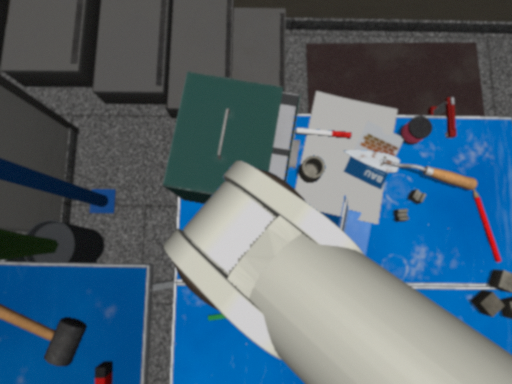

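The hand is above the plinth's rear and clear of the cabinet; the arm hides the tile from the top camera, but the scene camera still sees it. Descending in stages.

```bash
python3 -m pendant '[[[0,0,20],[0,0,0]],[[0,0,50],[0,0,0]],[[0,0,80],[0,0,0]],[[0,0,110],[0,0,0]],[[0,0,130],[0,0,0]],[[0,0,140],[0,0,0]],[[0,0,140],[0,0,0]],[[0,0,140],[0,0,0]]]'; python3 -c "
from h import *
s=r.state();print(s['joints'].round(),s['tcp_rot'],s['ee_pos'])
cv2.imwrite('pics/s3.png',viewer.read_camera('scene'))"
```

```text
time_s: 3.67
ee_pos: [369.2, 245.4, 93.1]
tcp_rot: [179.9, -0.0, 95.4]
force: [0.5, -0.4, -0.1]
gripper_width: 0.47
[  8.  28. -53. 123.  32.  44. -61.] [ 1.79850261e+02 -4.57167257e-02  9.53558671e+01] [369.18728647 245.35220573  93.05119978]
```

View pics/s3.png

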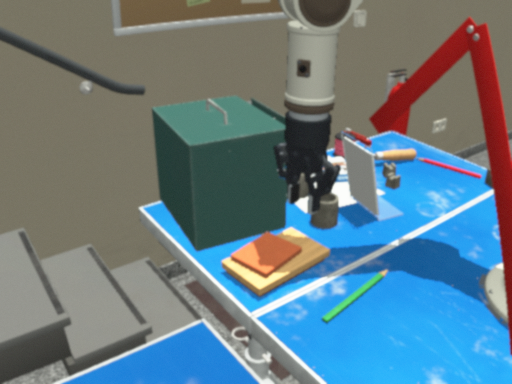

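```bash
python3 -m pendant '[[[0,0,10],[0,0,0]],[[0,0,20],[0,0,0]],[[0,0,30],[0,0,0]],[[0,0,38],[0,0,0]],[[0,0,40],[0,0,0]],[[0,0,40],[0,0,0]],[[0,0,40],[0,0,0]],[[0,0,40],[0,0,0]]]'; python3 -c "
from h import *
s=r.state();print(s['joints'].round(),s['tcp_rot'],s['ee_pos'])
i=viewer.read_camera('scene')
cv2.imwrite('pics/s4.png',cv2.resize(i[120:310,200:350],None,fx=3,fy=3,interpolation=2))"
```

```text
time_s: 4.38
ee_pos: [367.2, 245.1, 51.5]
tcp_rot: [180.0, -0.0, 95.5]
force: [0.2, 0.4, -0.3]
gripper_width: 0.467
[  4.  32. -49. 125.  38.  40. -66.] [ 1.79992760e+02 -1.30732477e-02  9.54631996e+01] [367.21962733 245.12902948  51.45312542]
```

View pics/s4.png

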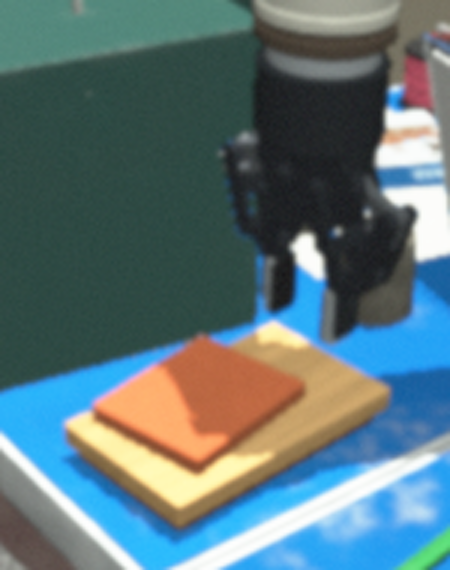

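The fingers hang behind the tile's rear edge, clear of both the tile and the cabinet. Going down further to feel for the plinth.

```bash
python3 -m pendant '[[[0,0,6],[0,0,0]],[[0,0,12],[0,0,0]],[[0,0,16],[0,0,0]],[[0,0,18],[0,0,0]],[[0,0,18],[0,0,0]],[[0,0,18],[0,0,0]]]'
python3 -m pendant '[[[0,0,2],[0,0,0]],[[0,0,3],[0,0,0]],[[0,0,3],[0,0,0]],[[0,0,3],[0,0,0]]]'
```

```text
time_s: 4.93
ee_pos: [367.0, 244.8, 33.1]
tcp_rot: [-180.0, 0.0, 95.5]
force: [-1.1, -0.3, -0.1]
gripper_width: 0.469
time_s: 5.27
ee_pos: [367.2, 244.8, 30.3]
tcp_rot: [180.0, -0.0, 95.4]
force: [0.3, 0.3, 0.3]
gripper_width: 0.472
```

```bash
python3 -m pendant '[[[0,0,1],[0,0,0]],[[0,0,2],[0,0,0]],[[0,0,3],[0,0,0]],[[0,0,3],[0,0,0]],[[0,0,3],[0,0,0]]]'
python3 -m pendant '[[[0,0,1],[0,0,0]],[[0,0,2],[0,0,0]],[[0,0,2],[0,0,0]],[[0,0,2],[0,0,0]]]'; python3 -c "
from h import *
i=viewer.read_camera('scene')
cv2.imwrite('pics/s5.png',cv2.resize(i[180:310,200:350],None,fx=4,fy=4,interpolation=2))"
```

```text
time_s: 5.68
ee_pos: [367.1, 244.8, 27.2]
tcp_rot: [-180.0, 0.0, 95.4]
force: [0.1, 0.4, -0.4]
gripper_width: 0.469
time_s: 6.02
ee_pos: [367.1, 244.8, 25.2]
tcp_rot: [-180.0, 0.0, 95.4]
force: [0.3, -0.2, 0.7]
gripper_width: 0.468
```

View pics/s5.png

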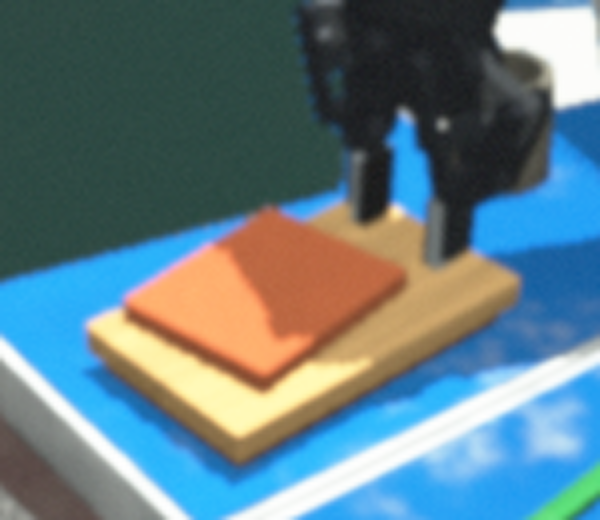

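```bash
python3 -m pendant '[[[0,0,1],[0,0,0]],[[0,0,2],[0,0,0]],[[0,0,2],[0,0,0]],[[0,0,2],[0,0,0]]]'
python3 -m pendant '[[[0,0,1],[0,0,0]],[[0,0,2],[0,0,0]],[[0,0,2],[0,0,0]],[[0,0,2],[0,0,0]]]'
```

```text
time_s: 6.4
ee_pos: [367.3, 244.9, 23.6]
tcp_rot: [180.0, 0.0, 95.4]
force: [-0.2, -1.2, 5.5]
gripper_width: 0.469
time_s: 6.73
ee_pos: [367.4, 244.9, 23.4]
tcp_rot: [179.9, 0.1, 95.5]
force: [-8.3, -5.8, 37.0]
gripper_width: 0.467
```

Contact with the plinth comes at TCP z ≈ 23.6, so the tips sit about 1 mm above the TCP reading. I raise 6 mm to the tile's mid-height, then advance to first contact.

```bash
python3 -m pendant '[[[0,0,-3],[0,0,0]],[[0,0,-6],[0,0,0]],[[0,0,-6],[0,0,0]],[[3,0,-6],[0,0,0]],[[6,0,-6],[0,0,0]],[[9,0,-6],[0,0,0]],[[12,0,-6],[0,0,0]],[[15,0,-6],[0,0,0]],[[18,0,-6],[0,0,0]],[[21,0,-6],[0,0,0]],[[24,0,-6],[0,0,0]],[[24,0,-6],[0,0,0]]]'
python3 -m pendant '[[[3,0,0],[0,0,0]],[[6,0,0],[0,0,0]],[[9,0,0],[0,0,0]],[[12,0,0],[0,0,0]],[[14,0,0],[0,0,0]],[[14,0,0],[0,0,0]],[[14,0,0],[0,0,0]]]'
python3 -c "
from h import *
i=viewer.read_camera('scene');cv2.imwrite('pics/s6raw.png',i)
cv2.imwrite('pics/s6.png',cv2.resize(i[180:310,200:350],None,fx=4,fy=4,interpolation=2))"
```

```text
time_s: 7.73
ee_pos: [364.7, 269.5, 27.3]
tcp_rot: [180.0, -0.0, 95.5]
force: [-0.5, -0.3, 0.5]
gripper_width: 0.471
time_s: 8.32
ee_pos: [363.7, 283.2, 27.4]
tcp_rot: [180.0, -0.0, 95.5]
force: [-0.5, -0.6, 0.6]
gripper_width: 0.466
```

View pics/s6.png

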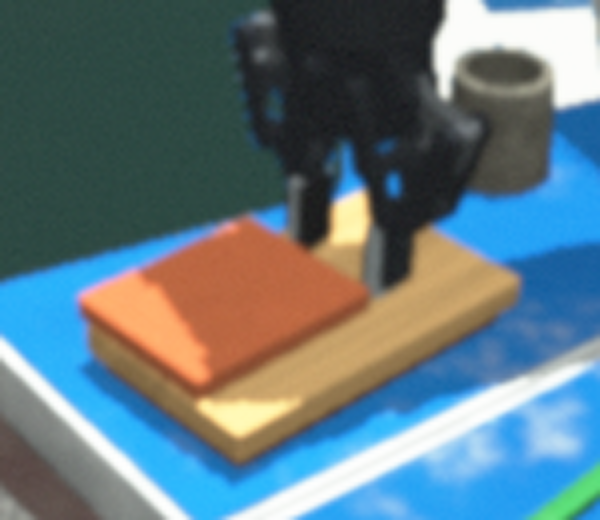

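The tile is sliding and turning with the near finger at its rear corner. Continuing.

```bash
python3 -m pendant '[[[3,0,0],[0,0,0]],[[6,0,0],[0,0,0]],[[9,0,0],[0,0,0]],[[12,0,0],[0,0,0]],[[15,0,0],[0,0,0]],[[16,0,0],[0,0,0]],[[16,0,0],[0,0,0]],[[16,0,0],[0,0,0]]]'
python3 -c "
from h import *
i=viewer.read_camera('scene');cv2.imwrite('pics/s7raw.png',i)
cv2.imwrite('pics/t7raw.png',viewer.read_camera('top'))
cv2.imwrite('pics/s7.png',cv2.resize(i[180:310,200:350],None,fx=4,fy=4,interpolation=2))"
```

```text
time_s: 9.03
ee_pos: [362.0, 299.1, 27.4]
tcp_rot: [180.0, -0.0, 95.5]
force: [-0.6, -0.2, 0.1]
gripper_width: 0.468
```

View pics/s7.png

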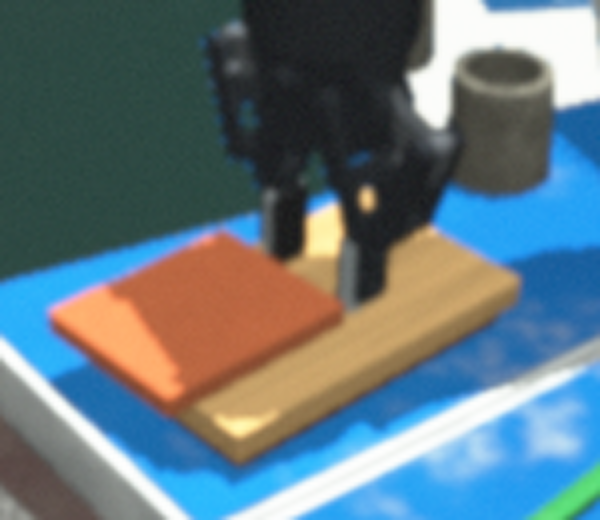

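View pics/t7raw.png

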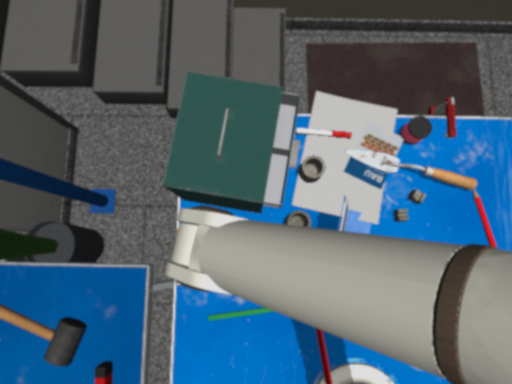

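```bash
cat > b.py <<'E'
from h import *
import sys
ps=np.array([355.736,311.082,.0903])
pl=np.array([357.1,309.9,.0951])
def meas(f,corners,skip=(),tag="x"):
    im=cv2.imread(f)
    C=toz("scene",np.array(corners,float),37)[:,:2]   # fl(hi x front), f low, rear low, rear hi
    c=C.mean(0); d=(C[0]+C[1]-C[2]-C[3]); a=np.arctan2(-d[0],d[1])
    print("corner guess",c,a,rel(ps,np.r_[c,a]))
    t=edgefit("scene",im,*c,a,80,100,37,rng=3,skip=skip); print(t); print("rel",rel(ps,t[0]))
    o=cv2.resize(im,None,fx=5,fy=5,interpolation=2)
    for R in(rect(*t[0],80,100,37),rect(*ps,100,170,25)):
        cv2.polylines(o,[((proj("scene",R)+.5)*5).round().astype(int)],True,(255,0,255),1)
    cv2.imwrite(f"pics/{tag}.png",o[210*5:310*5,205*5:345*5])
if __name__=="__main__":
    q=np.array([[52,313],[172,400],[342,306],[220,234]])/4+[199.6,179.6]
    meas("pics/s7raw.png",q,tag="m7")
E
python3 b.py
```

```text
corner guess [365.22485006 364.53515814] 0.09945463665202683 (np.float64(13.812727562591876), np.float64(17.377600913407335), np.float64(0.009154636652026829))
(array([3.63518456e+02, 3.64230662e+02, 1.19993427e-01]), [(1.79, 30), (4.32, 30), (1.59, 21), (2.7, 30)])
rel (np.float64(11.059099044361714), np.float64(17.20827795313993), np.float64(0.02969342727375819))
```

View pics/m7.png

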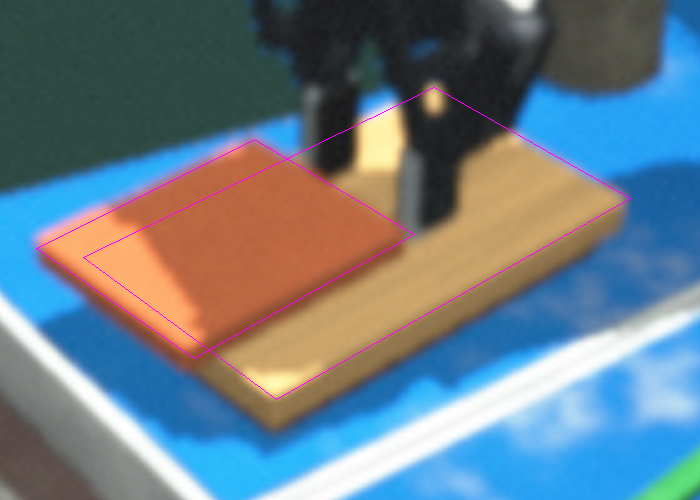

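The tile is now nearly parallel and overhangs about 17 mm, which matches the finger position (16 mm). Pushing 13 mm more.

```bash
python3 -m pendant '[[[2,0,0],[0,0,0]],[[4,0,0],[0,0,0]],[[6,0,0],[0,0,0]],[[8,0,0],[0,0,0]],[[10,0,0],[0,0,0]],[[12,0,0],[0,0,0]],[[13,0,0],[0,0,0]],[[13,0,0],[0,0,0]],[[13,0,0],[0,0,0]],[[13,0,0],[0,0,0]]]'
python3 -m pendant '[[[-3,0,0],[0,0,0]],[[-8,0,0],[0,0,0]],[[-16,0,0],[0,0,0]],[[-25,0,0],[0,0,0]],[[-30,0,0],[0,0,0]],[[-30,0,-20],[0,0,0]],[[-30,0,-50],[0,0,0]],[[-30,0,-90],[0,0,0]],[[-30,0,-130],[0,0,0]],[[-30,0,-170],[0,0,0]],[[-30,0,-200],[0,0,0]],[[-30,0,-220],[0,0,0]]]'
python3 -c "
from h import *
i=viewer.read_camera('scene');cv2.imwrite('pics/s8raw.png',i)
t=viewer.read_camera('top');cv2.imwrite('pics/t8raw.png',t)
cv2.imwrite('pics/s8.png',np.vstack([cv2.resize(i[210:310,205:345],None,fx=4,fy=4,interpolation=2)]))"
```

```text
time_s: 9.97
ee_pos: [360.9, 311.9, 27.4]
tcp_rot: [180.0, -0.0, 95.5]
force: [0.7, -0.6, 0.7]
gripper_width: 0.467
time_s: 10.97
ee_pos: [364.5, 281.9, 250.2]
tcp_rot: [179.8, -0.0, 95.4]
force: [1.5, -0.3, -0.3]
gripper_width: 0.47
```

View pics/s8.png

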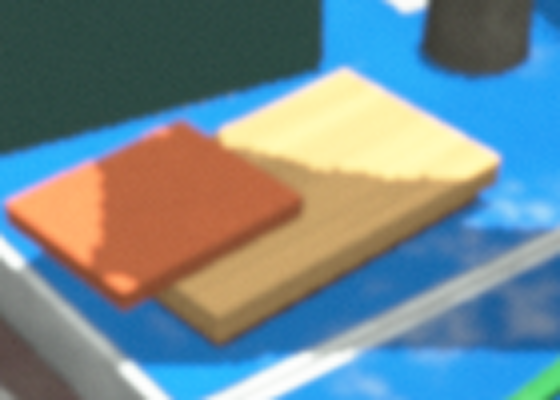

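View pics/t8raw.png

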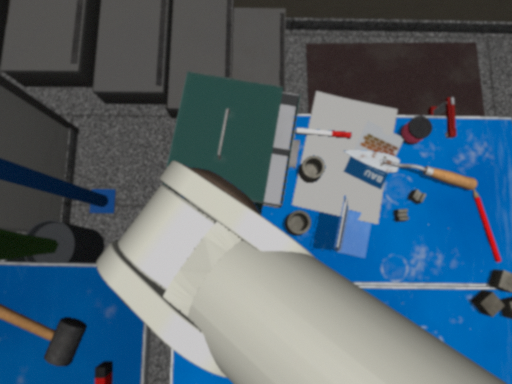

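The tile rests flat on the plinth, overhanging. The arm still hides the plinth from the top camera, so I move away the way I came, for an unshaded measurement.

```bash
python3 -m pendant '[[[0,0,-40],[0,0,0]],[[0,0,-80],[0,0,0]],[[0,0,-100],[0,0,0]],[[-35,20,-100],[0,0,0]],[[-70,40,-100],[0,0,0]],[[-100,60,-100],[0,0,0]],[[-130,80,-100],[0,0,0]],[[-165,95,-100],[0,0,0]],[[-200,110,-100],[0,0,0]],[[-235,120,-100],[0,0,0]],[[-270,130,-100],[0,0,0]],[[-270,130,-100],[0,0,0]]]'
python3 -m pendant '[[[-40,5,0],[0,0,0]],[[-80,10,0],[0,0,0]],[[-120,15,0],[0,0,0]],[[-160,20,0],[0,0,0]],[[-200,30,0],[0,0,0]],[[-220,30,0],[0,0,0]],[[-220,30,0],[0,0,0]],[[-220,30,0],[0,0,0]]]'
python3 -c "
from h import *
i=viewer.read_camera('scene');cv2.imwrite('pics/s9raw.png',i)
t=viewer.read_camera('top');cv2.imwrite('pics/t9raw.png',t)
cv2.imwrite('pics/s9.png',cv2.resize(i[210:310,205:345],None,fx=4,fy=4,interpolation=2))"
```

```text
time_s: 12.07
ee_pos: [520.4, 15.0, 344.9]
tcp_rot: [-179.8, 0.1, 94.7]
force: [0.9, -0.5, -0.3]
gripper_width: 0.47
time_s: 12.73
ee_pos: [568.4, -192.7, 345.3]
tcp_rot: [-179.9, -0.1, 95.2]
force: [-1.0, 1.0, -0.1]
gripper_width: 0.467
```

View pics/s9.png

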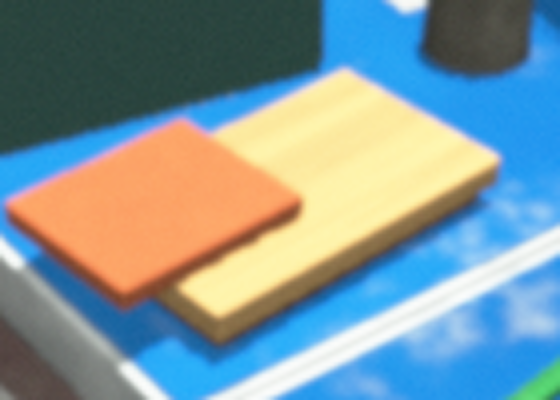

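View pics/t9raw.png

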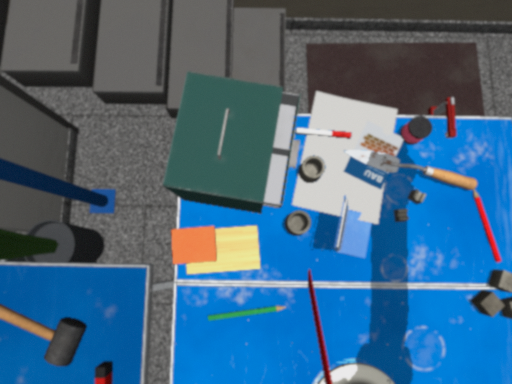

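```bash
cat > c.py <<'E'
from h import *
from b import *
import sys
f=sys.argv[1]
im=cv2.imread(f"pics/t{f}raw.png")
C=toz("top",[[174.,247]],37)[0]
t=edgefit("top",im,367,374,.1,80,100,37); print("top",t)
tt=t[0]
ex=lambda P: cv2.pointPolygonTest(rect(*tt,100,115,37)[:,:2].astype(np.float32),(float(P[0]),float(P[1])),False)>0
p=edgefit("top",im,358.4,308.8,.0999,100,170,25,exclude=ex,skip=(0,)); print(p,"rel new plinth",rel(p[0],tt),"rel old",rel(np.array([358.395,308.759,.09985]),tt))
ma,pa=masks("top",im)
o=cv2.resize(im,None,fx=6,fy=6,interpolation=2)
for R in(rect(*tt,80,100,37),rect(*p[0],100,170,25)):
    cv2.polylines(o,[((proj("top",R)+.5)*6).round().astype(int)],True,(255,0,255),1)
cv2.imwrite(f"pics/ft{f}.png",o[210*6:290*6,155*6:280*6])
q=np.array(eval(sys.argv[2]))/4+[204.6,209.6]
meas(f"pics/s{f}raw.png",q,tag="ms"+f)
E
python3 c.py 9 "[[8,203],[122,294],[300,198],[184,121]]"
```

```text
top (array([3.68339516e+02, 3.72001085e+02, 9.77456493e-02]), [(0.48, 30), (0.41, 30), (0.43, 30), (0.4, 30)])
(array([3.58611066e+02, 3.07818455e+02, 1.00649575e-01]), [(0.4, 30), (-0.0, 30), (0.85, 16)]) rel new plinth (np.float64(16.273464369012288), np.float64(27.880085035552575), np.float64(-0.0029039255502953526)) rel old (np.float64(16.304435483445), np.float64(26.935662394051903), np.float64(-0.0021043506872111817))
corner guess [364.57647731 376.75602206] 0.09196090707718761 (np.float64(14.643721481938014), np.float64(29.60916839741951), np.float64(0.0016609070771876067))
(array([3.65820880e+02, 3.77288825e+02, 1.04801019e-01]), [(1.52, 30), (1.11, 30), (0.46, 30), (1.07, 30)])
rel (np.float64(15.289120566292478), np.float64(30.022395487244907), np.float64(0.014501019192495093))
```

View pics/ft9.png

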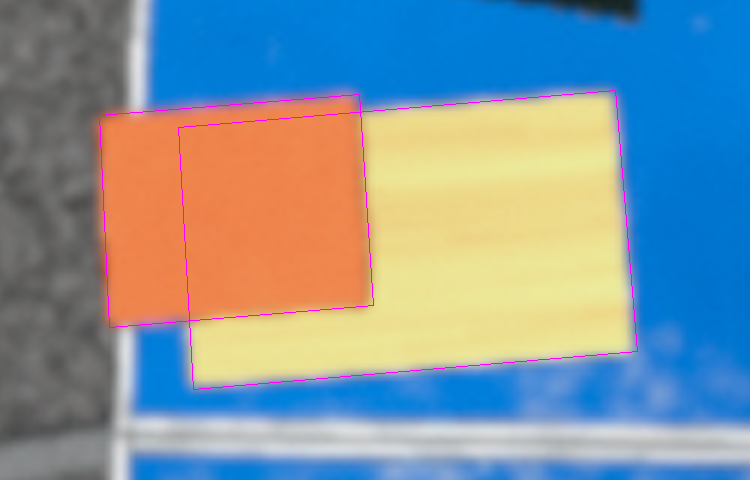

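View pics/ms9.png

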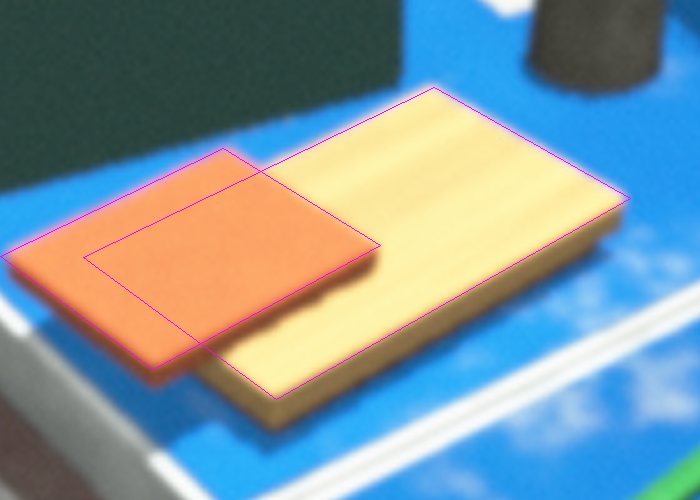

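All the estimates are in the band: overhang 27–28 mm (top camera), 29.6–30 mm (scene camera) and 29 mm (finger position). The angle is under 0.015 rad and the sideways offset about 16 mm. A last check that the bystanders are unmoved, then I hand in.

```bash
python3 - <<'E'
from h import *
a=cv2.imread("pics/top0.png");b=cv2.imread("pics/t9raw.png")
for n,(x0,y0,x1,y1) in dict(cup1=(280,208,314,238),cup0=(298,152,328,184),marker=(294,122,356,142)).items():
    A,B=[cv2.cvtColor(i[y0:y1,x0:x1],6).astype(np.float32) for i in(a,b)]
    print(n,cv2.phaseCorrelate(A,B))
s=r.state();print(s["time_s"],abs(s["qvel"]).max(),s["force"])
r.sign_off()
E
```

```text
cup1 ((0.018897778537457555, 0.04069311730913583), 0.9970547152890099)
cup0 ((0.0640657887214644, -0.06211876458324639), 0.9733759927252928)
marker ((-0.003941095942963102, -0.005397344538566884), 0.9966376915574073)
12.8333 0.9795935623023507 [0.91942497 0.4534022  0.66774334]
the job is handed in; nothing more can be done
```

I pushed the tile along the plinth with both fingers set about 40 mm apart, which squared it up. The arm then backed off, rose and moved well clear, and I handed the job in at 12.8 s. sign_off reports no verdict, so the figures below are my own last measurements.

| Check | Result | Required |
|---|---|---|
| Overhang, top camera | 27–28 mm | 24–36 mm |
| Overhang, scene camera | about 30 mm | 24–36 mm |
| Overhang, final finger position | about 29 mm | 24–36 mm |
| Angle to the plinth edge | -0.003 rad (top), 0.015 rad (scene) | below 0.07 rad |
| Sideways offset of tile front | about 15–16 mm | within 45 mm |

- **Disagreement:** the two cameras differ by 2–3 mm on the overhang, about what their calibration allows. All the readings are inside the band, so I did not nudge the tile again.
- **Tile:** it looks flat on the plinth in the pictures. I did not measure its tilt or height.
- **Bystanders:** both cups and the marker shifted less than 0.1 pixel between the first and last pictures.
- **Forces:** the highest I read was about 38 N (37 N of it upward), when the fingertips felt for the plinth. Readings after each push were about 1 N, which is noise level.

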